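# Stack the tape rolls in the clamshell keeper and shut it

### The arm

A 7-joint arm with a two-finger parallel gripper is mounted at the origin on a cart in front of the work surface, level with it; the furniture and walls round the work are solid. World frame = base frame: x ahead of the robot, y to its left, z up, the work surface at z = 0. Lengths are in m, angles in rad, forces in N, time in s.
With the tool pointing down it reaches from about 0.425 to 0.875 m from the base axis. Payload 9.9 kg.
Tool frame: the origin (TCP) lies midway between the tips of the shut fingers; the grasp point (between the pads) lies 19 mm behind it (ctrl.grip_point_offset is the distance from the TCP to the grasp point, in m); z points along the fingers, y is the line along which they close (so a half turn about z gives the same grasp; the last joint's range is limited). The gripper opens to 85 mm and grips with 20 to 120 N. Pads are 22 mm wide; open, the fingers measure 114 mm over their backs; the gripper's body (76 mm by 85 mm) begins 54 mm behind the grasp point. The pads swing forward as they close: fully open they stand 13 mm farther back than shut.
Start: joints at [1.221, 0.576, 0.025, 1.437, -0.015, 1.129, -0.057], TCP at [0.177, -0.651, 0.231] pointing down, gripper open.
Joint ranges: [-2.76, 2.76], [-0.34, 2.15], [-1.52, 1.57], [0.19, 2.46], [-1.09, 4.23], [0.17, 1.99], [-2.82, 2.82]. Speed limits (rad/s): [2.22, 2.22, 3.01, 3.01, 3.14, 3.14, 3.14].

### API

Orientations are given as a 3x3 rotation matrix whose columns are the frame's x, y, z axes.
In Python, from bench import telemetry, get_image, ticket, spot_in, outline_of, pinpoint, ctrl gives the robot as it stands.
- The arm moves only by the shell command python3 -m creep 'ROWS' [OPENING]. ROWS is JSON, a list of rows, each a list of 4 numbers: the shift along the tool's x, y, z each as a share of 10 cm, from -1 to 1, then the turn about the tool's z as a share of 45 degrees, from -1 to 1. In form: [[dx, dy, dz, twist], ...]. A call has 1 to 20 rows; each row is the pose to reach, as a shift and turn from the pose commanded when the call began, along the tool's axes at that moment; what a row does not reach only later rows make up. A row lasts 1/12 s, in which the tool goes at most 41.7 mm and 7.16 degrees, less where a joint would pass 70% of its speed; a pose out of reach is approached as far as the arm can. A call with a number of a shift or a turn outside -1 to 1 is refused whole. A call with a gripper value outside its range is refused whole. OPENING is the opening, from 0 (shut) to 1 (fully open), set as the call begins (- or left out, the last holds). The fingers move at their own pace and stop on an object; the grip force is fixed at half the most. Time passes only in rows, so rows that repeat a pose let the fingers close. It gives the time, the measured TCP pose, the force, the opening and the grip force at its end, in the units of the state.
- telemetry.read_state(): the state, without advancing time (a new reading comes with each control period).
- get_image(name): name is "scene" or "top" or "wrist"; returns a dict with "frame" (400x640x3 uint8, red, green, blue), "vfov" (degrees; the focal length in pixels is half the picture's height over the tangent of half this angle, whatever the lens; pixels are square), "cx", "cy" (the principal point, pixels), "R" (3x3) and "t" (3): a world point X has camera coordinates R X + t. Camera axes: x right, y down, z forward; pixel columns grow to the right and rows downward; lengths in m; the calibration is good to about 2 mm. A picture is of the moment at which its call begins. There is no depth.
- ticket.finish_job(): hands the job in; it is judged then, once.
Trained networks look in the newest picture that a camera, given by its name, has taken for a name from the list of things; names that differ only in an ending like _2 or _b are one class to them, and where a whole thing is asked for, a point or a joint stands for the part that bears it (a point fixed in the world has none). Each returns a list of dicts, best first, with "p" (0 to 1); they miss things now and then, are a little off and sometimes report something else, mostly with a low value. They report only what shows in the picture. A call takes as long as a camera call. They do not tell look-alikes from the thing itself.
- spot_in(camera, thing): "point" ([column, row] in pixels, amid what is visible of it).
- outline_of(camera, thing): "pixels" (400x640 bool, what is visible of it) and "point" ([column, row] in pixels, amid what is visible of it).
- pinpoint(camera, thing): "point" ([column, row] in pixels: a listed point, or the origin of a listed thing).
The state is a dict: "clock": time; "joints": joint angles; "joint_velocities": joint speeds; "joint_torque": joint torques, N m; "eef_pos": TCP position; "orientation": TCP orientation; "force": force on the tool from outside, world axes, zero at the start; "wrist_torque": the same for the moment, N m; "width": finger opening in m; "gripper_force": force on a finger pad.
Only numpy, scipy, OpenCV 4.12 (cv2) and the standard library are available. Lean on these libraries where they do the work, as an engineer would, in place of code of your own. Each camera call takes 0.05 s, during which the arm holds its last target. There are 200 camera calls.

### The job

Put the three rolls of tape away in the open clamshell keeper: stack them flat and centred on its round plate, one at a time from the bottom up, a green one first, then the blue one, then the other green one (either green may be the lower). Only then swing the two half-round shells fully shut round the stack until their red tabs meet edge to edge. Leave the tape measure, the battery pack and the sealant tube where they stand.

Things in the scene. Friction and masses are not known exactly. Their poses are not given: they have to be found in the camera images.
- tape_keeper: Keeper, fixed: round aluminium plate, 128 mm across, black dot at its centre, top 10 mm above the worktop, and two grey half-round shells. Origin: centre of the plate's underside. z up; its front (where the shells part) faces -x, hinge pin 75 mm from centre along +x. Shut, the shells form a ring of 66 mm inner, 70 mm outer radius, 8 to 74 mm above the worktop; the 90 mm stack stands out on top
- plate_top (a point): centre of the plate's top face, 10 mm above the worktop; axes as the keeper's. Wall cabinets hang behind and above it: their front is at about world x = 0.6, their underside 0.46 m above the worktop, so keep the wrist out of there
- hinge_pin (a point): point on the upright hinge pin of both shells, 45 mm above the worktop
- left_shell (a joint): opening angle of the shell at the keeper's +y side about the hinge pin: 0 = shut (a hard stop), grows as its free edge swings outward to the keeper's +y (top limit 1.3); friction about 0.15 N m and some damping, stays where it is left
- right_shell (a joint): the same for the shell at the keeper's -y side; grows as its free edge swings out to -y
- left_tab (a point): middle of the red upright tab on the left shell's free edge, 70 mm above the worktop, 151.5 mm from the hinge pin. The tab is 17 mm deep (radially), 5.5 mm thick, stands 13 mm out beyond the shell's outer face and reaches from 8 to 90 mm above the worktop. Shut, the two tabs stand face to face 1 mm apart (12 mm over both)
- right_tab (a point): the same point on the right shell's red tab
- sloped_rest: fixed wooden rest, 110 mm deep, 80 mm wide, about 75 mm high, carrying the blue roll on an 80 mm wide board that slopes 27 degrees: it rises towards the rest's +x and has a 12 mm lip at its low (-x) edge; the roll overhangs it 14 mm at each side. Origin on the worktop; the centre of the roll's underside starts 50 mm straight above it
- blue_roll: roll of blue tape: flat ring, 108 mm outer, about 68 mm inner diameter (wall about 20 mm), 36 mm high. Origin: centre of its underside, z along its axis. It starts on the sloped rest, its axis 27 degrees off vertical, leaning towards the rest's front
- thick_green_roll: larger roll of green tape lying flat: ring of 112 mm outer, about 68 mm inner diameter, 30 mm high. Origin: centre of its underside, z along its axis
- thin_green_roll: smaller roll of green tape lying flat: ring of 104 mm outer, about 68 mm inner diameter, 24 mm high. Origin: centre of its underside, z along its axis
- tape_measure: yellow tape measure, 43 x 80 x 60 mm (x, y, z), standing close beside the thick green roll; origin: centre of its underside; leave alone
- battery_pack: black and red tool battery, 96 x 60 x 51 mm (x, y, z), standing close beside the thin green roll; origin: centre of its underside; leave alone
- sealant_tube: upright sealant tube, 49 mm across, 181 mm high, easily knocked over, standing to the left of the keeper and nearer the robot; origin: centre of its underside; leave alone
Mind the look-alikes: they are no part of the job. There is more than one size of the blue_roll; the one meant has the size given above.

How it is judged:
On the way, in this order (a step that is already met when the one before it is completed fails the run):
1. a green roll lies flat and centred on the plate, let go, both shells still open (((horizontal distance between thick_green_roll and plate_top below 0.01 m and z of thick_green_roll in the frame of plate_top between -0.004 and 0.004 m and angle between thick_green_roll's own z axis and vertical below 0.06 rad and linear speed of thick_green_roll below 0.03 m/s and contact force between thick_green_roll and the fingers below 0.1 N) or (horizontal distance between thin_green_roll and plate_top below 0.01 m and z of thin_green_roll in the frame of plate_top between -0.004 and 0.004 m and angle between thin_green_roll's own z axis and vertical below 0.06 rad and linear speed of thin_green_roll below 0.03 m/s and contact force between thin_green_roll and the fingers below 0.1 N)) and value of joint each of left_shell, right_shell above 0.5 rad), for 0.2 s.
2. the blue roll lies flat and centred on it, let go (((horizontal distance between each of thick_green_roll, blue_roll and plate_top below 0.01 m and z of thick_green_roll in the frame of plate_top between -0.004 and 0.004 m and angle between each of thick_green_roll, blue_roll's own z axis and vertical below 0.06 rad and linear speed of each of thick_green_roll, blue_roll below 0.03 m/s and contact force between each of thick_green_roll, blue_roll and the fingers below 0.1 N and z of blue_roll in the frame of plate_top between 0.026 and 0.034 m) or (horizontal distance between each of thin_green_roll, blue_roll and plate_top below 0.01 m and z of thin_green_roll in the frame of plate_top between -0.004 and 0.004 m and angle between each of thin_green_roll, blue_roll's own z axis and vertical below 0.06 rad and linear speed of each of thin_green_roll, blue_roll below 0.03 m/s and contact force between each of thin_green_roll, blue_roll and the fingers below 0.1 N and z of blue_roll in the frame of plate_top between 0.02 and 0.028 m))), for 0.2 s.
3. the other green roll lies flat and centred on top, let go, before either shell is shut (((horizontal distance between each of thick_green_roll, blue_roll, thin_green_roll and plate_top below 0.01 m and z of thick_green_roll in the frame of plate_top between -0.004 and 0.004 m and angle between each of thick_green_roll, blue_roll, thin_green_roll's own z axis and vertical below 0.06 rad and linear speed of each of thick_green_roll, blue_roll, thin_green_roll below 0.03 m/s and contact force between each of thick_green_roll, blue_roll, thin_green_roll and the fingers below 0.1 N and z of blue_roll in the frame of plate_top between 0.026 and 0.034 m and z of thin_green_roll in the frame of plate_top between 0.062 and 0.07 m) or (horizontal distance between each of thin_green_roll, blue_roll, thick_green_roll and plate_top below 0.01 m and z of thin_green_roll in the frame of plate_top between -0.004 and 0.004 m and angle between each of thin_green_roll, blue_roll, thick_green_roll's own z axis and vertical below 0.06 rad and linear speed of each of thin_green_roll, blue_roll, thick_green_roll below 0.03 m/s and contact force between each of thin_green_roll, blue_roll, thick_green_roll and the fingers below 0.1 N and z of blue_roll in the frame of plate_top between 0.02 and 0.028 m and z of thick_green_roll in the frame of plate_top between 0.056 and 0.064 m)) and value of joint each of left_shell, right_shell above 0.3 rad), for 0.2 s.
4. both shells are shut, tabs edge to edge (value of joint each of left_shell, right_shell below 0.04 rad), for 0.2 s.
At the end, for the whole second after the job is handed in: The three rolls lie flat (within 0.06 rad) in a stack on the keeper's plate, blue between the two greens, each let go, at rest, within 10 mm of the plate's centre and within 4 mm of its height in the stack; both shells are within 0.04 rad of shut (all of step 4 and ((horizontal distance between each of thick_green_roll, blue_roll, thin_green_roll and plate_top below 0.01 m and z of thick_green_roll in the frame of plate_top between -0.004 and 0.004 m and angle between each of thick_green_roll, blue_roll, thin_green_roll's own z axis and vertical below 0.06 rad and linear speed of each of thick_green_roll, blue_roll, thin_green_roll below 0.03 m/s and contact force between each of thick_green_roll, blue_roll, thin_green_roll and the fingers below 0.1 N and z of blue_roll in the frame of plate_top between 0.026 and 0.034 m and z of thin_green_roll in the frame of plate_top between 0.062 and 0.07 m) or (horizontal distance between each of thin_green_roll, blue_roll, thick_green_roll and plate_top below 0.01 m and z of thin_green_roll in the frame of plate_top between -0.004 and 0.004 m and angle between each of thin_green_roll, blue_roll, thick_green_roll's own z axis and vertical below 0.06 rad and linear speed of each of thin_green_roll, blue_roll, thick_green_roll below 0.03 m/s and contact force between each of thin_green_roll, blue_roll, thick_green_roll and the fingers below 0.1 N and z of blue_roll in the frame of plate_top between 0.02 and 0.028 m and z of thick_green_roll in the frame of plate_top between 0.056 and 0.064 m))); the robot touches nothing.
It fails at once if the tape measure is shoved more than 25 mm or tipped (distance of tape_measure from where it was at the start of the episode above 0.025 m or angle between tape_measure's own z axis and vertical above 0.3 rad).
It fails at once if the battery pack is shoved more than 25 mm or tipped (distance of battery_pack from where it was at the start of the episode above 0.025 m or angle between battery_pack's own z axis and vertical above 0.3 rad).
It fails at once if the sealant tube is shoved more than 25 mm or tipped (distance of sealant_tube from where it was at the start of the episode above 0.025 m or angle between sealant_tube's own z axis and vertical above 0.3 rad).
It also fails if it takes over 72 s, if anything falls off the work surface, if the arm or the gripper's body presses on something with over 40 N, if the wrist force passes 120 N, or if a joint passes its speed limit or range.

## Working session

There is one attempt and no reset: what is moved stays moved. The work goes in short steps, Python scripts to look and compute and a shell command to move; the robot and the scene stay as the last step left them, time stands still between calls to the robot, and variables do not carry over. Pictures are saved under pics/ and viewed, at most 10 in all, crops included, and the job is handed in when it is done.

```bash
ls; mkdir -p pics
cat > h.py <<'E'
import numpy as np, cv2
from bench import telemetry, get_image, ticket, spot_in, outline_of, pinpoint, ctrl
def cam(n):
    d=get_image(n); d['f']=200/np.tan(np.radians(d['vfov'])/2); d['R']=np.array(d['R']); d['t']=np.array(d['t']); return d
def ray(d,p):
    v=np.array([(p[0]-d['cx'])/d['f'],(p[1]-d['cy'])/d['f'],1]); c=-d['R'].T@d['t']; w=d['R'].T@v; return c,w/np.linalg.norm(w)
def atz(d,p,z):
    c,w=ray(d,p); return c+w*(z-c[2])/w[2]
def tri(l):
    A=np.zeros((3,3));b=np.zeros(3)
    for d,p in l:
        c,w=ray(d,p);P=np.eye(3)-np.outer(w,w);A+=P;b+=P@c
    x=np.linalg.solve(A,b); return x,[np.linalg.norm((np.eye(3)-np.outer(ray(d,p)[1],ray(d,p)[1]))@(x-ray(d,p)[0])) for d,p in l]
def proj(d,X):
    c=d['R']@np.array(X)+d['t']; return np.array([d['f']*c[0]/c[2]+d['cx'],d['f']*c[1]/c[2]+d['cy']])
def save(d,n): cv2.imwrite('pics/'+n,d['frame'][:,:,::-1])
E
python3 - <<'E'
from h import *
np.set_printoptions(precision=4,suppress=True)
D={n:cam(n) for n in('scene','top','wrist')}
for n in D: save(D[n],n+'0.png'); print(n,D[n]['vfov'],-D[n]['R'].T@D[n]['t'],D[n]['cx'],D[n]['cy'])
for th in ['tape_keeper','plate_top','hinge_pin','left_tab','right_tab','sloped_rest','blue_roll','thick_green_roll','thin_green_roll','tape_measure','battery_pack','sealant_tube']:
    for n in('scene','top'):
        print(th,n,[(np.round(r['point'],1).tolist(),round(r['p'],2)) for r in pinpoint(n,th)][:4])
s=telemetry.read_state();print(s['clock'],s['eef_pos'],s['orientation'],s['width'],ctrl.grip_point_offset)
E
```

```text
pics
scene 53.93254510098268 [-0.5414 -1.0287  1.0591] 321.6702238457788 194.38050348365823
top 50.87140501081649 [ 0.2489 -0.1113  1.5693] 322.58919872104366 197.44388095516922
wrist 60.43937558595184 [ 0.2416 -0.6317  0.3725] 322.307455691555 205.06033265797095
tape_keeper scene [([301.9, 193.2], 0.77), ([249.7, 171.2], 0.58)]
tape_keeper top [([279.3, 186.6], 0.75), ([411.9, 188.6], 0.25), ([220.7, 231.4], 0.22)]
plate_top scene [([302.6, 192.1], 0.84)]
plate_top top [([279.0, 187.1], 0.77)]
hinge_pin scene [([313.1, 177.8], 0.93), ([349.1, 226.2], 0.31), ([303.1, 190.9], 0.16)]
hinge_pin top [([282.1, 165.9], 0.79), ([247.2, 192.6], 0.44)]
left_tab scene [([282.4, 178.0], 0.72)]
left_tab top [([248.3, 191.3], 0.65)]
right_tab scene [([317.3, 190.9], 0.52)]
right_tab top [([313.5, 190.3], 0.58), ([410.5, 190.9], 0.46)]
sloped_rest scene [([388.6, 244.2], 0.51)]
sloped_rest top [([409.0, 191.2], 0.7)]
blue_roll scene [([430.3, 276.2], 0.92), ([385.3, 234.4], 0.65)]
blue_roll top [([467.6, 200.9], 0.68), ([414.7, 190.0], 0.66)]
thick_green_roll scene []
thick_green_roll top [([190.8, 200.5], 0.86), ([314.0, 188.5], 0.21)]
thin_green_roll scene [([349.9, 222.2], 0.8)]
thin_green_roll top []
tape_measure scene [([267.5, 171.6], 0.71)]
tape_measure top [([205.9, 179.6], 0.75), ([246.2, 191.0], 0.29)]
battery_pack scene [([365.3, 214.5], 0.63), ([249.4, 172.0], 0.17)]
battery_pack top [([364.1, 166.2], 0.89)]
sealant_tube scene [([245.9, 195.6], 0.43), ([353.3, 223.4], 0.24)]
sealant_tube top [([219.7, 232.3], 0.87)]
1.35 [ 0.1773 -0.6513  0.2313] [[ 0.9649  0.2627  0.    ]
 [ 0.2627 -0.9649 -0.    ]
 [ 0.      0.     -1.    ]] 0.08526971042785673 0.0187
```

View pictures.

View pics/scene0.png

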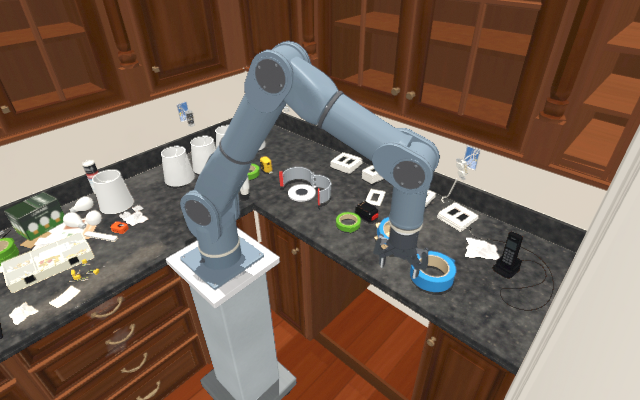

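View pics/top0.png

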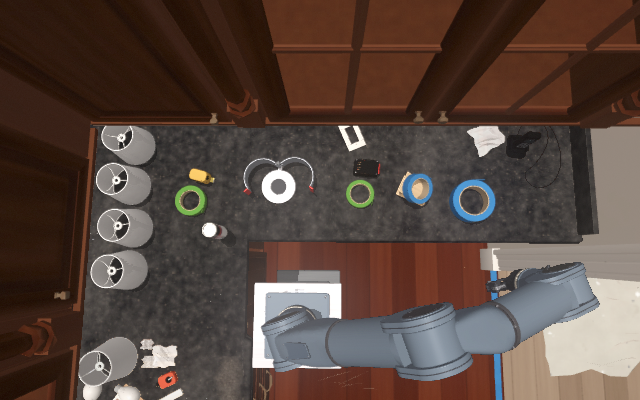

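```bash
cat >> h.py <<'E'
from scipy.optimize import least_squares
def hullc(pts):
    h=cv2.convexHull(np.asarray(pts,np.float32).reshape(-1,1,2)); m=cv2.moments(h); return np.array([m['m10']/m['m00'],m['m01']/m['m00']]),m['m00']
def maskhull(mask):
    n,l,st,_=cv2.connectedComponentsWithStats(mask.astype(np.uint8)); k=1+np.argmax(st[1:,4]); ys,xs=np.where(l==k)
    return hullc(np.c_[xs,ys])
def cylhull(d,X,R,h,ax=(0,0,1)):
    ax=np.array(ax,float);ax/=np.linalg.norm(ax);u=np.cross(ax,[0,1,0]);u/=np.linalg.norm(u);v=np.cross(ax,u);a=np.linspace(0,2*np.pi,72)
    P=[np.array(X)+R*(np.cos(t)*u+np.sin(t)*v)+k*ax for t in a for k in(0,h)]
    return hullc([proj(d,p) for p in P])
def fitcyl(d,mask,R,h,z=0,ax=(0,0,1)):
    c,A=maskhull(mask); x0=atz(d,c,z+h/2)[:2]
    s=least_squares(lambda q:cylhull(d,[q[0],q[1],z],R,h,ax)[0]-c,x0)
    return s.x,c,A/cylhull(d,[*s.x,z],R,h,ax)[1]
E
python3 - <<'E'
from h import *
np.set_printoptions(precision=4,suppress=True)
d=cam('top');s=cam('scene')
for th,R,h in [('thick_green_roll',.056,.03),('thin_green_roll',.052,.024),('blue_roll',.054,.036),('sealant_tube',.0245,.181)]:
  for n,dd in(('top',d),('scene',s)):
    for r in outline_of(n,th)[:4]:
        print(th,n,round(r['p'],2),*fitcyl(dd,r['pixels'],R,h),r['pixels'].sum())
for th,z in [('plate_top',.01),('hinge_pin',.045),('left_tab',.07),('right_tab',.07),('tape_keeper',0),('sealant_tube',0),('battery_pack',0),('tape_measure',0),('sloped_rest',0)]:
    a=pinpoint('top',th);b=pinpoint('scene',th)
    if a: print(th,'top',atz(d,a[0]['point'],z), 'tri',tri([(d,a[0]['point']),(s,b[0]['point'])]) if b else '')
for c,n in ((((190,200)),'g'),((415,188),'b')): pass
im=np.hstack([cv2.resize(d['frame'][y-40:y+40,x-40:x+40],(390,390),interpolation=2) for x,y in((365,185),(420,190))])
cv2.imwrite('pics/crop.png',im[:,:,::-1])
E
```

```text
thick_green_roll top 0.87 [0.4519 0.4011] [190.9983 200.731 ] 1.028178520268666 622
thick_green_roll top 0.47 [0.5405 0.0893] [274.769 177.637] 3.131767674260464 1451
thick_green_roll top 0.21 [0.5583 0.1589] [256.4242 172.9428] 0.8023471778551746 235
thick_green_roll scene 0.57 [0.4639 0.378 ] [252.988  172.0972] 0.3515573181330071 121
thin_green_roll top 0.66 [ 0.4797 -0.2291] [359.702  194.1206] 0.8892994675077898 294
thin_green_roll scene 0.82 [ 0.4789 -0.2258] [347.2555 221.5547] 0.8108192942300385 297
blue_roll top 0.65 [ 0.4567 -0.6422] [471.6292 200.5051] 2.028663194333109 1165
blue_roll top 0.6 [ 0.5029 -0.443 ] [417.3461 187.949 ] 0.9694780013796037 600
blue_roll top 0.33 [0.5981 0.0156] [294.5395 162.4833] 0.27391187760666763 132
blue_roll scene 0.7 [ 0.5364 -0.3687] [383.2002 228.5411] 0.3310814394243284 144
blue_roll scene 0.63 [ 0.459  -0.6491] [435.1141 272.7046] 1.6209690284645615 1041
sealant_tube top 0.87 [0.3354 0.288 ] [213.5368 230.6262] 0.8314272026710873 313
sealant_tube scene 0.5 [0.2821 0.199 ] [244.6957 187.7754] 0.20783972467927134 104
plate_top top [0.5213
[... 519 characters left out ...]
568169085), np.float64(0.008592605681690957)])
tape_keeper top [0.5042 0.0804 0.    ] tri 
sealant_tube top [0.3268 0.2925 0.    ] tri (array([ 0.3351,  0.2955, -0.0335]), [np.float64(0.008631992676282675), np.float64(0.008631992676282613)])
battery_pack top [ 0.5848 -0.2435  0.    ] tri (array([ 0.5657, -0.2211, -0.0552]), [np.float64(0.040171803276311646), np.float64(0.040171803276311625)])
tape_measure top [0.5452 0.355  0.    ] tri (array([ 0.5523,  0.3566, -0.0169]), [np.float64(0.005211496886478467), np.float64(0.005211496886478339)])
sloped_rest top [ 0.4962 -0.4107  0.    ] tri (array([ 0.501 , -0.4161, -0.0112]), [np.float64(0.004359252186798396), np.float64(0.0043592521867985125)])
```

View pics/crop.png

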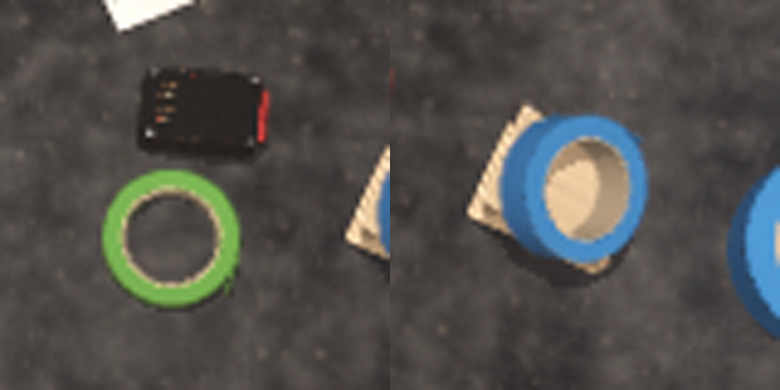

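```bash
python3 -m creep '[[1,-0.75,-0.1,0],[1,-0.75,-0.1,0],[1,-0.75,-0.1,0],[1,-0.75,-0.1,0]]' 0.6; python3 -m creep '[[1,-0.75,-0.1,0],[1,-0.75,-0.1,0],[1,-0.75,-0.1,0],[1,-0.75,-0.1,0]]'; python3 -m creep '[[1,-0.75,0,0],[1,-0.75,0,0],[1,-0.75,0,0],[1,-0.75,0,0],[1,-0.75,0,0]]'
cat > look.py <<'E'
import sys
from h import *
np.set_printoptions(precision=4,suppress=True)
s=telemetry.read_state(); print(s['clock'],s['eef_pos'],s['orientation'][0],s['width'])
d=cam('wrist'); save(d,sys.argv[1]); print('cam',-d['R'].T@d['t'],d['R'][2])
DIM={'thick_green_roll':(.056,.03),'thin_green_roll':(.052,.024),'blue_roll':(.054,.036)}
for a in sys.argv[2:]:
    th,z=a.split('@');R,h=DIM[th]
    for r in outline_of('wrist',th)[:3]: print(th,round(r['p'],2),*fitcyl(d,r['pixels'],R,h,float(z)))
E
python3 look.py w1.png thin_green_roll@0 blue_roll@0.05
python3 - <<'E'
from h import *
d=cam('wrist')
for t in ('blue_roll','sloped_rest','thin_green_roll','battery_pack'):
    for r in pinpoint('wrist',t)[:3]: print(t,r['p'],r['point'],atz(d,r['point'],0.05 if t=='blue_roll' else 0))
E
```

```text
clock: 3.08
eef_pos: [0.2616, -0.5463, 0.2422]
orientation: [[0.962, 0.272, 0.005], [0.272, -0.962, 0.003], [0.005, -0.002, -1.0]]
force: [0.9, -1.0, 1.1]
width: 0.0513
gripper_force: 0.0
clock: 3.42
eef_pos: [0.3378, -0.4472, 0.2522]
orientation: [[0.962, 0.273, 0.004], [0.273, -0.962, 0.003], [0.005, -0.002, -1.0]]
force: [0.8, 0.5, -0.6]
width: 0.0514
gripper_force: 0.0
clock: 3.83
eef_pos: [0.4096, -0.3533, 0.2515]
orientation: [[0.963, 0.268, 0.001], [0.268, -0.963, 0.0], [0.001, -0.0, -1.0]]
force: [-0.8, -0.7, 0.3]
width: 0.0516
gripper_force: 0.0
3.8333 [ 0.4096 -0.3533  0.2515] [0.9634 0.2682 0.0009] 0.05163367444254723
cam [ 0.4737 -0.3336  0.3935] [-0.2554 -0.0708 -0.9642]
thin_green_roll 0.74 [ 0.4769 -0.2284] [224.2892  76.93  ] 1.0096287527773455
blue_roll 0.77 [ 0.4506 -0.5951] [576.2408 206.9826] 1.3465939203838169
blue_roll 0.7 [ 0.4916 -0.4272] [430.1379 116.8856] 0.92276801281235
blue_roll 0.92 [562.7, 197.3] [ 0.4522255 -0.5993089  0.05     ]
blue_roll 0.57 [413.5, 112.0] [ 0.49246368 -0.42283035  0.05      ]
sloped_rest 0.88 [406.2, 110.5] [ 4.94977313e-01 -4.26983260e-01 -5.55111512e-17]
```

View pics/w1.png

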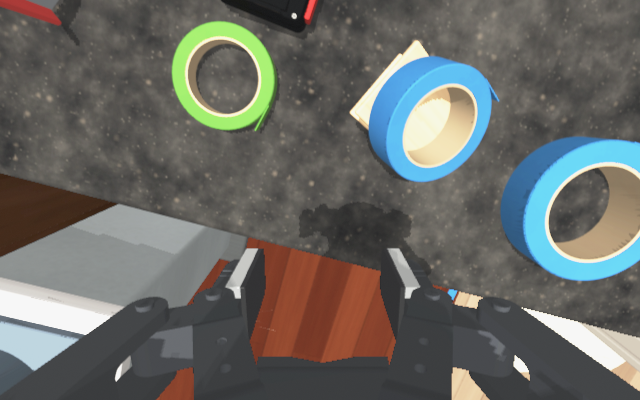

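```bash
python3 -m creep '[[0.3,-0.5,0,-0.16],[0.58,-1,0.2,-0.32],[0.58,-1,0.5,-0.48],[0.58,-1,0.6,-0.64],[0.58,-1,0.8,-0.8],[0.58,-1,0.8,-0.96],[0.58,-1,0.8,-1]]' 0.6; python3 -m creep '[[0.1,-0.1,0.2,-0.16],[0.1,-0.1,0.4,-0.32],[0.1,-0.1,0.6,-0.48],[0.1,-0.1,0.7,-0.654],[0.1,-0.1,0.7,-0.654],[0.1,-0.1,0.7,-0.654],[0.1,-0.1,0.7,-0.654]]'; python3 look.py w2.png thin_green_roll@0; python3 -c "
from h import *
print(telemetry.read_state()['joints'])"
```

```text
clock: 4.82
eef_pos: [0.4366, -0.2435, 0.1701]
orientation: [[0.49, 0.872, -0.002], [0.872, -0.49, 0.001], [-0.0, -0.002, -1.0]]
force: [0.4, -0.6, -0.2]
width: 0.0508
gripper_force: 0.0
clock: 5.4
eef_pos: [0.434, -0.2305, 0.1019]
orientation: [[0.011, 1.0, 0.001], [1.0, -0.011, -0.0], [-0.0, 0.001, -1.0]]
force: [-0.5, -0.6, -0.5]
width: 0.0516
gripper_force: 0.0
5.4 [ 0.434  -0.2305  0.1019] [0.0106 0.9999 0.0008] 0.05157243500563133
cam [ 0.4345 -0.1618  0.2439] [-0.004  -0.2647 -0.9643]
thin_green_roll 0.97 [ 0.4776 -0.2271] [387.9432 205.927 ] 0.9893968519532039
thin_green_roll 0.36 [ 0.541  -0.3881] [456.4499 394.0419] 0.006745921768512235
[ 0.64792563  0.4934887  -0.36452312  2.06217166  0.29028502  0.6323972
  0.07843474]
```

```bash
python3 -m creep '[[0.03,0,0.3,0.0],[0.03,0,0.6,0],[0.03,0,0.85,0],[0.03,0,0.97,0],[0.03,0,0.97,0],[0.03,0,0.97,0]]' 0.6; python3 -m creep '[[0,0,0,0],[0,0,0,0],[0,0,0,0],[0,0,0,0],[0,0,0,0]]' 0; python3 -m creep '[[0,0,-0.2,0],[0,0,-0.5,0],[0,0,-0.8,0],[0,0,-0.9,0],[0,0,-0.9,0],[0,0,-0.9,0]]'; python3 look.py w3.png thin_green_roll@0.085
```

```text
clock: 6.0
eef_pos: [0.4339, -0.227, 0.0046]
orientation: [[0.007, 1.0, -0.0], [1.0, -0.007, -0.0], [-0.0, -0.0, -1.0]]
force: [-0.4, -0.3, -0.9]
width: 0.0512
gripper_force: 0.0
clock: 6.42
eef_pos: [0.4345, -0.2275, 0.0057]
orientation: [[0.006, 1.0, 0.002], [1.0, -0.006, -0.001], [-0.001, 0.002, -1.0]]
force: [-0.3, 1.1, 9.3]
width: 0.0159
gripper_force: 55.9
clock: 6.92
eef_pos: [0.4337, -0.2275, 0.0947]
orientation: [[0.007, 1.0, 0.001], [1.0, -0.007, -0.001], [-0.001, 0.001, -1.0]]
force: [0.4, 0.5, -2.1]
width: 0.0159
gripper_force: 56.4
6.9167 [ 0.4337 -0.2275  0.0947] [0.0068 1.     0.0014] 0.015946254863667114
cam [ 0.4339 -0.1587  0.2366] [-0.0024 -0.2654 -0.9641]
thin_green_roll 0.76 [ 0.4759 -0.2228] [425.8187 258.6975] 0.8992305834039794
```

View pics/w3.png

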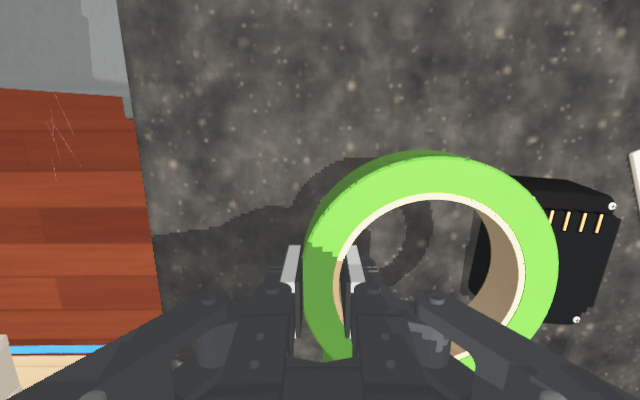

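```bash
python3 -m creep '[[0.35,0.04,-0.3,0],[0.7,0.08,-0.5,0],[1,0.12,-0.5,0],[1,0.12,-0.5,0]]'; python3 -m creep '[[0.4,0.05,0,0],[0.8,0.1,0,0],[1,0.12,0,0],[1,0.12,0,0]]';  python3 -m creep '[[0.3,0.05,0,0],[0.6,0.1,0,0],[0.9,0.14,0,0],[0.9,0.14,0,0],[0.9,0.14,0,0],[0.9,0.14,0,0]]'; python3 look.py w4.png thin_green_roll@0.12
python3 - <<'E'
from h import *
np.set_printoptions(precision=4,suppress=True)
d=cam('wrist');D=cam('top');S=cam('scene')
for t,z in (('plate_top',.01),('hinge_pin',.045),('left_tab',.07),('right_tab',.07)):
    for n,c in(('wrist',d),('top',D),('scene',S)):
      for r in pinpoint(n,t)[:1]: print(t,n,round(r['p'],2),r['point'],atz(c,r['point'],z))
E
```

```text
clock: 7.35
eef_pos: [0.4478, -0.1205, 0.1446]
orientation: [[-0.002, 1.0, 0.002], [1.0, 0.002, 0.003], [0.003, 0.002, -1.0]]
force: [-0.6, 0.9, -0.4]
width: 0.016
gripper_force: 56.6
clock: 7.68
eef_pos: [0.459, -0.022, 0.1433]
orientation: [[-0.001, 1.0, -0.001], [1.0, 0.001, 0.003], [0.003, -0.001, -1.0]]
force: [-0.4, 0.6, -2.0]
width: 0.016
gripper_force: 56.6
clock: 8.18
eef_pos: [0.4727, 0.0616, 0.1432]
orientation: [[0.006, 1.0, -0.002], [1.0, -0.006, -0.001], [-0.001, -0.002, -1.0]]
force: [-0.2, -0.1, -1.0]
width: 0.016
gripper_force: 56.6
8.1833 [0.4727 0.0616 0.1432] [ 0.006   1.     -0.0024] 0.016038403898850376
cam [0.4733 0.1304 0.2851] [-0.0059 -0.2655 -0.9641]
thin_green_roll 0.61 [0.5193 0.0605] [425.9255 258.4826] 1.0759325772427988
thin_green_roll 0.26 [0.5214 0.1401] [449.2492  68.8441] 0.3866695093579686
plate_top wrist 0.65 [363.8, 174.5] [0.5058 0.0795 0.01  ]
plate_top scene 0.85 [302.9, 191.5] [0.5137 0.0726 0.01  ]
hinge_pin top 0.84 [277.4, 164.2] [0.5859 0.0771 0.045 ]
hinge_pin scene 0.75 [297.6, 192.6] [0.4562 0.0476 0.045 ]
left_tab wrist 0.83 [332.7, 7.0] [0.4791 0.1859 0.07  ]
left_tab top 0.49 [247.8, 190.6] [0.4825 0.1792 0.07  ]
left_tab scene 0.65 [283.7, 177.0] [0.4782 0.1612 0.07  ]
right_tab wrist 0.58 [360.6, 172.8] [0.4968 0.0916 0.07  ]
right_tab top 0.61 [313.4, 188.1] [ 0.4926 -0.058   0.07  ]
right_tab scene 0.77 [316.7, 191.6] [ 0.4936 -0.0365  0.07  ]
```

View pics/w4.png

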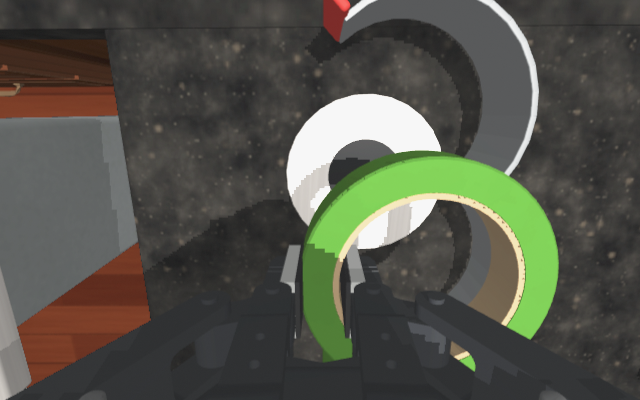

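Run:
```python
from h import *
np.set_printoptions(precision=4,suppress=True)
for n,f in(('wrist','w4.png'),('top','top0.png')):
    d=cam(n); im=cv2.imread('pics/'+f).astype(int)
    m=((im.min(2)>150)&(im.max(2)-im.min(2)<30)).astype(np.uint8)
    sd=(315,130) if n=='wrist' else (272,180)
    _,l=cv2.connectedComponents(m); k=l[sd[1],sd[0]]; print(n,k,(l==k).sum())
    c=max(cv2.findContours((l==k).astype(np.uint8),0,1)[0],key=len).reshape(-1,2)
    P=np.array([atz(d,p,.01)[:2] for p in c])
    s=least_squares(lambda q:np.hypot(*(P-q[:2]).T)-q[2],[*P.mean(0),.06],loss='soft_l1',f_scale=.002); print(s.x, np.median(abs(s.fun)))
    s=least_squares(lambda q:np.hypot(*(P-q[:2]).T)-.064,P.mean(0),loss='cauchy',f_scale=.001); print(s.x)
```

```text
wrist 3 8452
[0.505  0.0839 0.059 ] 0.0035582299244444754
[0.5076 0.0798]
top 14 729
[0.5102 0.077  0.0626] 0.0010606785588079815
[0.5102 0.077 ]
```

Run:
```python
from h import *
np.set_printoptions(precision=4,suppress=True)
d=cam('wrist'); im=cv2.imread('pics/w4.png').astype(int)
m=((im.min(2)>150)&(im.max(2)-im.min(2)<30)).astype(np.uint8)
_,l=cv2.connectedComponents(m); k=l[130,315]
c=max(cv2.findContours((l==k).astype(np.uint8),0,1)[0],key=len).reshape(-1,2)
c=c[(c[:,1]<145)&(c[:,1]<c[:,0]*0+145)]; c=c[np.hypot(c[:,0]-365,c[:,1]-172)>60]
P=np.array([atz(d,p,.01)[:2] for p in c])
for fr in(0,1):
    s=least_squares(lambda q:np.hypot(*(P-q[:2]).T)-(q[2] if fr else .064),[.508,.08,.064][:2+fr],loss='soft_l1',f_scale=.001); print(len(c),s.x,np.median(abs(s.fun)))
```

```text
167 [0.5071 0.0797] 0.00017840580488731606
167 [0.5071 0.0806 0.0633] 0.00015267637361929265
```

```bash
python3 -m creep '[[0.17,-0.09,0.2,0],[0.17,-0.09,0.5,0],[0.17,-0.09,0.8,0],[0.17,-0.09,1,0],[0.17,-0.09,1,0]]'; python3 -m creep '[[0,0,0.1,0],[0,0,0.2,0],[0,0,0.25,0],[0,0,0.27,0],[0,0,0.27,0],[0,0,0.27,0]]'
```

```text
clock: 9.6
eef_pos: [0.4625, 0.0796, 0.0413]
orientation: [[0.005, 1.0, -0.005], [1.0, -0.005, -0.001], [-0.001, -0.005, -1.0]]
force: [-1.6, -0.3, -1.4]
width: 0.0157
gripper_force: 56.6
clock: 10.1
eef_pos: [0.4649, 0.0798, 0.018]
orientation: [[0.006, 1.0, 0.001], [1.0, -0.006, 0.0], [0.0, 0.001, -1.0]]
force: [-0.3, -1.1, -0.9]
width: 0.0162
gripper_force: 56.6
```

```bash
python3 -m creep '[[0,0,0.02,0],[0,0,0.02,0],[0,0,0.02,0]]'; python3 -m creep '[[0,0,0,0],[0,0,0,0],[0,0,0,0],[0,0,0,0]]' 0.5; python3 -m creep '[[0,0,-0.3,0],[0,0,-0.6,0],[0,0,-0.9,0],[0,0,-1,0],[0,0,-1,0]]';python3 look.py w5.png thin_green_roll@0.01
```

```text
clock: 10.35
eef_pos: [0.465, 0.0799, 0.0157]
orientation: [[0.006, 1.0, 0.001], [1.0, -0.006, 0.0], [0.0, 0.001, -1.0]]
force: [0.9, 0.1, 3.4]
width: 0.016
gripper_force: 56.9
clock: 10.68
eef_pos: [0.4644, 0.0798, 0.0153]
orientation: [[0.006, 1.0, -0.0], [1.0, -0.006, -0.0], [-0.0, -0.0, -1.0]]
force: [0.0, -0.5, 0.1]
width: 0.0431
gripper_force: 0.0
clock: 11.1
eef_pos: [0.4659, 0.0801, 0.1178]
orientation: [[0.006, 1.0, 0.005], [1.0, -0.006, 0.001], [0.001, 0.005, -1.0]]
force: [0.1, -0.1, 0.0]
width: 0.0427
gripper_force: 0.0
11.1 [0.4659 0.0801 0.1178] [0.0064 1.     0.0045] 0.04273527726462547
cam [0.4656 0.1486 0.2598] [ 0.0007 -0.2637 -0.9646]
thin_green_roll 0.67 [0.5061 0.0806] [380.6143 208.057 ] 0.994372679937253
```

View pics/w5.png

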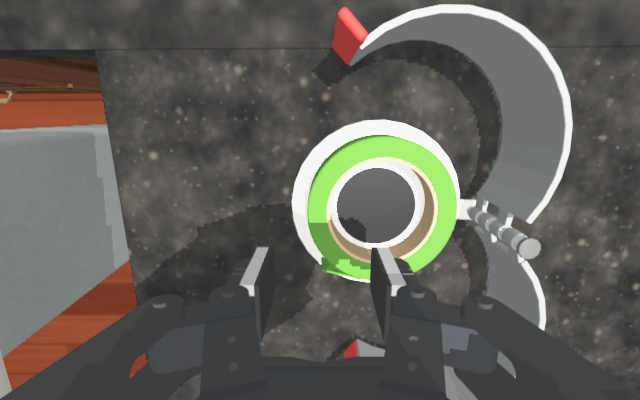

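```bash
python3 -m creep '[[-0.1,0,-0.3,0],[-0.5,0,-0.6,0],[-0.9,0,-0.8,0],[-1,0,-0.8,0],[-1,0,-0.8,0]]' 0.6; python3 -m creep '[[-0.4,0,0,0],[-0.8,0,0,0],[-1,0,0,0]]'; python3 -m creep '[[-0.4,0,0,0],[-0.8,0,0,0],[-1,0,0,0]]'; python3 -m creep '[[-0.4,-0.1,0,0],[-0.8,-0.1,0,0],[-1,-0.1,0,0]]'; python3 -m creep '[[-0.4,0,0,0.15],[-0.8,0,0,0.3],[-0.8,0,0,0.45],[-0.8,0,0,0.6],[-0.8,0,0,0.62],[-0.8,0,0,0.62]]'; python3 look.py w6.png blue_roll@0.05;  python3 - <<'E'
from h import *
d=cam('wrist')
for t in ('blue_roll','sloped_rest'):
    for r in pinpoint('wrist',t)[:3]: print(t,r['p'],r['point'],atz(d,r['point'],0.05 if t=='blue_roll' else 0))
E
```

```text
clock: 11.62
eef_pos: [0.4638, -0.0253, 0.1953]
orientation: [[0.013, 1.0, -0.0], [1.0, -0.013, -0.002], [-0.002, -0.0, -1.0]]
force: [-0.2, 0.1, -0.6]
width: 0.0509
gripper_force: 0.0
clock: 11.87
eef_pos: [0.4622, -0.1239, 0.1936]
orientation: [[0.008, 1.0, -0.003], [1.0, -0.008, -0.001], [-0.001, -0.003, -1.0]]
force: [0.0, -1.3, -0.3]
width: 0.0508
gripper_force: 0.0
clock: 12.12
eef_pos: [0.4615, -0.2244, 0.1934]
orientation: [[0.009, 1.0, -0.003], [1.0, -0.009, -0.001], [-0.001, -0.003, -1.0]]
force: [-0.1, -0.6, 0.5]
width: 0.0512
gripper_force: 0.0
clock: 12.37
eef_pos: [0.4503, -0.3245, 0.1932]
orientation: [[0.01, 1.0, -0.003], [1.0, -0.01, -0.0], [-0.0, -0.003, -1.0]]
force: [-0.7, 0.5, 0.8]
width: 0.0514
gripper_force: 0.0
clock: 12.87
eef_pos: [0.4517, -0.399, 0.1936]
orientation: [[0.47, 0.883, -0.002], [0.883, -0.47, 0.002], [0.0, -0.003, -1.0]]
force: [-0.0, 0.9, -0.4]
width: 0.0512
gripper_force: 0.0
12.8667 [ 0.4517 -0.399   0.1936] [ 0.4703  0.8825 -0.0021] 0.05118258701327811
cam [ 0.4833 -0.3384  0.3356] [-0.1281 -0.232  -0.9642]
blue_roll 0.92 [ 0.4923 -0.4263] [387.9033 205.6697] 0.8898099755789168
blue_roll 0.76 [ 0.4318 -0.5372] [377.7093 341.1214] 0.09208864416578406
blue_roll 0.85 [378.7, 194.8] [ 0.49257741 -0.42209925  0.05      ]
sloped_rest 0.86 [372.6, 183.3] [ 0.49391646 -0.42319561  0.        ]
```

View pics/w6.png

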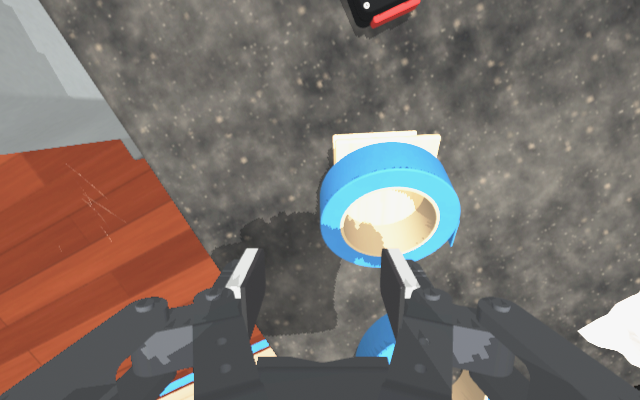

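Run:
```python
from h import *
np.set_printoptions(precision=4,suppress=True)
ax=(-.47*.454,-.883*.454,.891)
for n in('wrist','top'):
    d=cam(n)
    for r in outline_of(n,'blue_roll')[:3]:
        for z in(.045,.05,.055): print(n,round(r['p'],2),z,*fitcyl(d,r['pixels'],.054,.036,z,ax))
```

```text
wrist 0.9 0.045 [ 0.4958 -0.4256] [386.8118 204.2613] 1.025522892666889
wrist 0.9 0.05 [ 0.4955 -0.424 ] [386.8118 204.2613] 0.9884379326030788
wrist 0.9 0.055 [ 0.4953 -0.4224] [386.8118 204.2613] 0.9520335329187506
wrist 0.78 0.045 [ 0.4321 -0.5402] [376.9694 340.4436] 0.13810142291384367
wrist 0.78 0.05 [ 0.433  -0.5365] [376.9694 340.4436] 0.13311770436879863
wrist 0.78 0.055 [ 0.4339 -0.5328] [376.9694 340.4436] 0.1282256257118853
top 0.79 0.045 [ 0.5046 -0.3947] [408.3359 186.6148] 0.34824134714917054
top 0.79 0.05 [ 0.5038 -0.3938] [408.3359 186.6148] 0.345934969221266
top 0.79 0.055 [ 0.5029 -0.3928] [408.3359 186.6148] 0.3436363269631807
top 0.31 0.045 [0.5536 0.0942] [273.9822 172.8773] 2.312182923150955
top 0.31 0.05 [0.5526 0.0935] [273.9822 172.8773] 2.2968653627517144
top 0.31 0.055 [0.5516 0.0929] [273.9822 172.8773] 2.281598532946417
```

```bash
python3 -m creep '[[-0.1,0.07,0.3,0],[-0.1,0.07,0.6,0],[-0.1,0.07,0.9,0],[-0.1,0.07,1,0],[-0.1,0.07,1,0]]' 0.6; python3 -m creep '[[0,0,0.15,0],[0,0,0.3,0],[0,0,0.34,0],[0,0,0.34,0],[0,0,0.34,0]]'; python3 -m creep '[[0,0,0,0],[0,0,0,0],[0,0,0,0],[0,0,0,0],[0,0,0,0]]' 0; python3 -m creep '[[0,0,-0.1,0],[0,0,-0.3,0],[0,0,-0.6,0],[0,0,-0.8,0],[0,0,-0.9,0],[0,0,-0.9,0]]'; python3 look.py w7.png blue_roll@0.12
```

```text
clock: 13.73
eef_pos: [0.4517, -0.4112, 0.0929]
orientation: [[0.473, 0.881, -0.004], [0.881, -0.473, 0.003], [0.001, -0.005, -1.0]]
force: [0.6, 0.0, 0.7]
width: 0.0512
gripper_force: 0.0
clock: 14.15
eef_pos: [0.4537, -0.4127, 0.0627]
orientation: [[0.473, 0.881, 0.001], [0.881, -0.473, -0.001], [-0.0, 0.002, -1.0]]
force: [0.5, 0.9, -0.6]
width: 0.0512
gripper_force: 0.0
clock: 14.57
eef_pos: [0.4536, -0.4133, 0.0628]
orientation: [[0.474, 0.881, 0.002], [0.881, -0.474, -0.002], [-0.001, 0.002, -1.0]]
force: [-0.4, -1.2, 8.4]
width: 0.0195
gripper_force: 65.1
clock: 15.07
eef_pos: [0.454, -0.413, 0.154]
orientation: [[0.473, 0.881, 0.003], [0.881, -0.473, -0.003], [-0.001, 0.004, -1.0]]
force: [0.5, -0.2, -0.7]
width: 0.0192
gripper_force: 63.6
15.0667 [ 0.454 -0.413  0.154] [0.4733 0.8809 0.0032] 0.019214622487481223
cam [ 0.4851 -0.3519  0.296 ] [-0.1237 -0.2356 -0.964 ]
blue_roll 0.6 [ 0.4919 -0.5025] [470.7186 360.2339] 0.003901625980405651
blue_roll 0.57 [ 0.5    -0.4319] [434.8474 244.8942] 1.1231519269999992
```

View pics/w7.png

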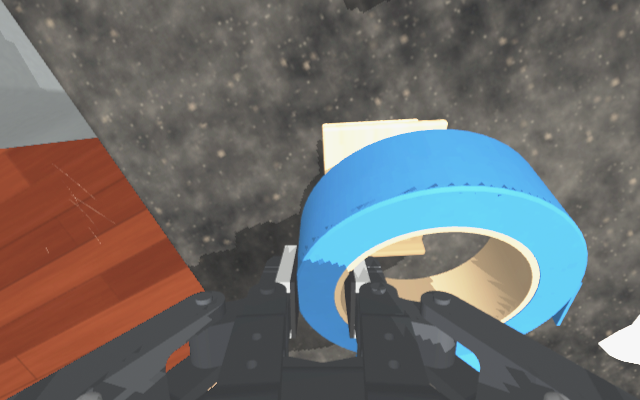

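```bash
python3 -m creep '[[0.3,-0.2,0,0],[0.6,-0.42,0,0],[0.92,-0.65,0,0],[0.92,-0.65,0,0]]'; python3 -m creep '[[0.3,-0.2,0,0],[0.6,-0.42,0,0],[0.92,-0.65,0.2,0],[0.92,-0.65,0.5,0],[0.92,-0.65,0.8,0],[0.92,-0.65,1,0],[0.92,-0.65,1,0]]'; python3 -m creep '[[0,0,0.05,0],[0,0,0.1,0],[0,0,0.15,0],[0,0,0.2,0],[0,0,0.25,0],[0,0,0.3,0],[0,0,0.33,0],[0,0,0.36,0],[0,0,0.36,0]]'; python3 -m creep '[[0,0,0.03,0],[0,0,0.03,0],[0,0,0.03,0]]'
```

```text
clock: 15.5
eef_pos: [0.4377, -0.292, 0.1496]
orientation: [[0.467, 0.884, -0.004], [0.884, -0.467, 0.006], [0.003, -0.007, -1.0]]
force: [0.7, 1.1, -1.8]
width: 0.0194
gripper_force: 63.8
clock: 16.08
eef_pos: [0.4228, -0.1873, 0.0473]
orientation: [[0.472, 0.882, -0.007], [0.882, -0.472, 0.003], [-0.001, -0.008, -1.0]]
force: [-1.6, 0.7, -0.5]
width: 0.0193
gripper_force: 63.8
clock: 16.83
eef_pos: [0.4299, -0.1871, 0.0166]
orientation: [[0.47, 0.883, 0.008], [0.883, -0.47, 0.0], [0.004, 0.007, -1.0]]
force: [4.6, 8.8, 15.2]
width: 0.0191
gripper_force: 58.2
clock: 17.08
eef_pos: [0.4308, -0.1872, 0.0141]
orientation: [[0.47, 0.883, 0.01], [0.883, -0.47, 0.0], [0.005, 0.008, -1.0]]
force: [6.9, 9.2, 15.8]
width: 0.0189
gripper_force: 58.5
```

```bash
python3 -m creep '[[0,0,0.03,0],[0,0,0.06,0],[0,0,0.06,0]]'; python3 -m creep '[[0,0,0,0],[0,0,0,0],[0,0,0,0],[0,0,0,0]]' 0.6; python3 -m creep '[[0,0,-0.3,0],[0,0,-0.6,0],[0,0,-0.9,0],[0,0,-1,0],[0,0,-1,0],[0,0,-1,0]]';python3 look.py w8.png blue_roll@0
```

```text
clock: 17.33
eef_pos: [0.4323, -0.1878, 0.0095]
orientation: [[0.47, 0.883, 0.013], [0.883, -0.47, -0.001], [0.005, 0.012, -1.0]]
force: [6.4, 9.4, 35.2]
width: 0.019
gripper_force: 60.5
clock: 17.67
eef_pos: [0.4254, -0.1889, 0.0063]
orientation: [[0.474, 0.881, -0.0], [0.881, -0.474, -0.0], [-0.0, -0.0, -1.0]]
force: [-0.1, -0.2, 0.5]
width: 0.051
gripper_force: 0.0
clock: 18.17
eef_pos: [0.4256, -0.189, 0.1064]
orientation: [[0.474, 0.881, 0.001], [0.881, -0.474, -0.0], [-0.0, 0.001, -1.0]]
force: [-0.5, 0.2, -0.6]
width: 0.0514
gripper_force: 0.0
18.1667 [ 0.4256 -0.189   0.1064] [0.4738 0.8806 0.0008] 0.05139638307178653
cam [ 0.457  -0.1283  0.2484] [-0.1262 -0.2334 -0.9642]
blue_roll 0.7 [ 0.4701 -0.2066] [397.0806 204.7734] 0.9827922570730256
```

View pics/w8.png

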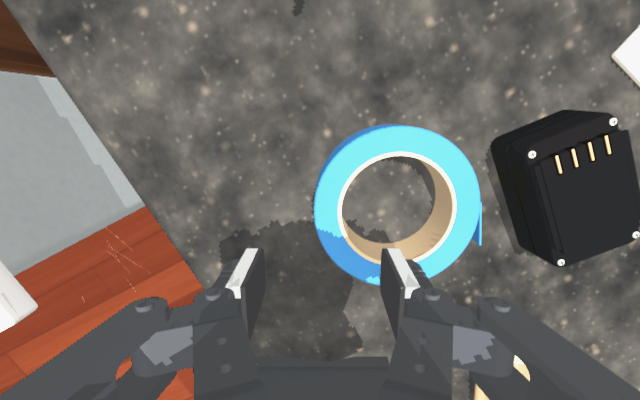

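```bash
python3 -m creep '[[-0.15,0.09,0,-0.15],[-0.15,0.09,0.2,-0.3],[-0.15,0.09,0.3,-0.45],[-0.15,0.09,0.5,-0.6],[-0.15,0.09,0.6,-0.62],[-0.15,0.09,0.6,-0.62]]' 0.6; python3 look.py w9.png blue_roll@0
```

```text
clock: 18.77
eef_pos: [0.4247, -0.2054, 0.0436]
orientation: [[0.008, 1.0, -0.005], [1.0, -0.008, 0.003], [0.003, -0.005, -1.0]]
force: [0.2, 0.1, 0.7]
width: 0.0513
gripper_force: 0.0
18.7667 [ 0.4247 -0.2054  0.0436] [ 0.0079  1.     -0.0048] 0.05129719550496571
cam [ 0.4258 -0.1371  0.1857] [-0.0087 -0.262  -0.965 ]
blue_roll 0.79 [ 0.4682 -0.2036] [414.863  245.3041] 0.9260454937189599
```

```bash
python3 -m creep '[[0,0.01,0.2,0],[0,0.01,0.37,0],[0,0.01,0.37,0],[0,0.01,0.37,0]]' 0.6; python3 -m creep '[[0,0,0,0],[0,0,0,0],[0,0,0,0],[0,0,0,0],[0,0,0,0]]' 0; python3 -m creep '[[0,0,-0.2,0],[0,0,-0.5,0],[0,0,-0.8,0],[0,0,-1,0],[0,0,-1,0]]'; python3 -m creep '[[0.35,0.05,-0.3,0],[0.7,0.09,-0.6,0],[1,0.13,-0.6,0],[1,0.13,-0.6,0]]'; python3 -m creep '[[0.4,0.05,0,0],[0.8,0.1,0,0],[1,0.13,0,0],[1,0.13,0,0]]';  python3 -m creep '[[0.3,0.05,0,0],[0.6,0.1,0,0],[0.85,0.13,0,0],[0.85,0.13,0,0],[0.85,0.13,0,0],[0.85,0.13,0,0]]'; python3 look.py w10.png blue_roll@0.155
```

```text
clock: 19.2
eef_pos: [0.4273, -0.2059, 0.0096]
orientation: [[0.007, 1.0, -0.001], [1.0, -0.007, -0.0], [-0.0, -0.001, -1.0]]
force: [0.9, -0.3, 0.7]
width: 0.0512
gripper_force: 0.0
clock: 19.62
eef_pos: [0.4279, -0.2065, 0.0105]
orientation: [[0.007, 1.0, 0.002], [1.0, -0.007, -0.001], [-0.001, 0.002, -1.0]]
force: [-1.6, 0.3, 8.0]
width: 0.0189
gripper_force: 60.4
clock: 20.03
eef_pos: [0.4293, -0.2069, 0.1135]
orientation: [[0.007, 1.0, 0.006], [1.0, -0.007, -0.003], [-0.003, 0.006, -1.0]]
force: [0.1, -0.0, -1.4]
width: 0.0184
gripper_force: 61.0
clock: 20.37
eef_pos: [0.4433, -0.0995, 0.1717]
orientation: [[-0.001, 1.0, 0.006], [1.0, 0.001, 0.002], [0.002, 0.006, -1.0]]
force: [0.1, 0.2, -0.5]
width: 0.0188
gripper_force: 61.0
clock: 20.7
eef_pos: [0.4552, -0.0013, 0.1695]
orientation: [[-0.001, 1.0, 0.001], [1.0, 0.001, 0.002], [0.002, 0.001, -1.0]]
force: [-0.1, 0.2, -0.9]
width: 0.0186
gripper_force: 61.0
clock: 21.2
eef_pos: [0.4677, 0.0773, 0.1689]
orientation: [[0.007, 1.0, -0.001], [1.0, -0.007, -0.001], [-0.001, -0.001, -1.0]]
force: [-0.8, -0.7, -1.5]
width: 0.0189
gripper_force: 61.0
21.2 [0.4677 0.0773 0.1689] [ 0.0065  1.     -0.0011] 0.018864730848327717
cam [0.4682 0.1461 0.3108] [-0.0047 -0.2654 -0.9641]
blue_roll 0.73 [0.5106 0.0847] [434.1383 258.7125] 0.8673676765197328
```

```bash
python3 -m creep '[[0.025,-0.03,0.2,0],[0.025,-0.03,0.5,0],[0.025,-0.03,0.8,0],[0.025,-0.03,1,0],[0.025,-0.03,1,0]]'; python3 -m creep '[[0,0,0.1,0],[0,0,0.18,0],[0,0,0.21,0],[0,0,0.21,0],[0,0,0.21,0]]'
```

```text
clock: 21.72
eef_pos: [0.463, 0.0793, 0.0662]
orientation: [[0.007, 1.0, -0.006], [1.0, -0.007, -0.002], [-0.002, -0.006, -1.0]]
force: [-0.7, 0.5, -1.1]
width: 0.0184
gripper_force: 61.1
clock: 22.13
eef_pos: [0.4655, 0.081, 0.0489]
orientation: [[0.006, 1.0, 0.001], [1.0, -0.006, -0.0], [-0.0, 0.001, -1.0]]
force: [-0.1, 0.5, -1.0]
width: 0.0191
gripper_force: 61.0
```

```bash
python3 -m creep '[[0,0,0.02,0],[0,0,0.04,0],[0,0,0.04,0],[0,0,0.04,0]]'; python3 -m creep '[[0,0,0,0],[0,0,0,0],[0,0,0,0],[0,0,0,0]]' 0.5; python3 -m creep '[[0,0,-0.3,0],[0,0,-0.6,0],[0,0,-0.9,0],[0,0,-1,0],[0,0,-1,0]]';python3 look.py w11.png blue_roll@0.034 thin_green_roll@0.01
```

```text
clock: 22.47
eef_pos: [0.4654, 0.0812, 0.0445]
orientation: [[0.006, 1.0, 0.0], [1.0, -0.006, 0.0], [0.0, 0.0, -1.0]]
force: [1.0, -0.4, 0.0]
width: 0.0189
gripper_force: 61.0
clock: 22.8
eef_pos: [0.4652, 0.0812, 0.0443]
orientation: [[0.006, 1.0, 0.0], [1.0, -0.006, 0.0], [0.0, 0.0, -1.0]]
force: [0.5, -0.2, 0.5]
width: 0.0424
gripper_force: 0.0
clock: 23.22
eef_pos: [0.4666, 0.0814, 0.1467]
orientation: [[0.006, 1.0, 0.005], [1.0, -0.006, 0.001], [0.001, 0.005, -1.0]]
force: [0.6, -0.0, -0.8]
width: 0.0428
gripper_force: 0.0
23.2167 [0.4666 0.0814 0.1467] [0.0065 1.     0.0047] 0.04284092717775382
cam [0.4662 0.15   0.2887] [ 0.0009 -0.2637 -0.9646]
blue_roll 0.85 [0.508  0.0825] [384.0383 209.344 ] 0.9782717134846197
thin_green_roll 0.88 [0.5155 0.0716] [384.7802 210.7459] 0.30894471503396553
```

Run:
```python
from h import *
np.set_printoptions(precision=4,suppress=True)
S=cam('scene')
for h in (0,.1,.2,.25,.3,.35,.4): print(h,proj(S,[.177,-.651,.231+h]))
print('shoulder axis',[ (z,proj(S,[0,0,z]).round()) for z in(0,.1,.3,.4)])
print(telemetry.read_state()['joints'])
W=cam('wrist');T=cam('top')
for n,d in(('top',T),('scene',S),('wrist',W)):
  for th,z in(('thick_green_roll',0),('tape_measure',0),('sealant_tube',0)):
    print(n,th,[(round(r['p'],2),r['point'],atz(d,r['point'],z)) for r in pinpoint(n,th)[:2]])
```

```text
0 [397.344  274.1025]
0.1 [401.1227 248.0305]
0.2 [405.3343 218.9724]
0.25 [407.6262 203.1585]
0.3 [410.0574 186.3839]
0.35 [412.641  168.5584]
0.4 [415.3916 149.58  ]
shoulder axis [(0, array([222., 258.])), (0.1, array([218., 238.])), (0.3, array([208., 193.])), (0.4, array([203., 168.]))]
[ 0.0699  0.4184 -0.4709  2.0604  0.2812  0.7256 -0.5845]
top thick_green_roll [(0.7, [190.3, 201.2], array([0.452 , 0.4093, 0.    ]))]
top tape_measure [(0.5, [205.0, 178.8], array([0.5382, 0.3574, 0.    ])), (0.22, [409.2, 191.9], array([ 0.4909, -0.4166,  0.    ]))]
top sealant_tube [(0.84, [221.4, 231.4], array([0.3387, 0.2869, 0.    ]))]
scene thick_green_roll [(0.58, [247.9, 173.3], array([0.4525, 0.4076, 0.    ]))]
scene tape_measure [(0.43, [268.9, 171.7], array([0.5343, 0.3393, 0.    ]))]
scene sealant_tube [(0.74, [244.5, 194.7], array([0.3214, 0.2692, 0.    ]))]
wrist thick_green_roll []
wrist tape_measure []
wrist sealant_tube []
```

```bash
python3 -m creep '[[0.2,0,-0.3,0],[0.6,0,-0.6,0],[1,0,-0.6,0],[1,0,-0.6,0]]' 0.6; python3 -m creep '[[0.4,0,0,0],[0.8,0,0,0],[1,0,0,0]]';  python3 -m creep '[[0.4,-0.1,0,0],[0.8,-0.2,0,0],[1,-0.4,0,0],[1,-0.55,0,0],[1,-0.55,0,0],[1,-0.55,0,0],[1,-0.55,0,0]]'; python3 look.py w12.png thick_green_roll@0
```

```text
clock: 24.3
eef_pos: [0.4661, 0.1892, 0.2069]
orientation: [[-0.0, 1.0, 0.005], [1.0, 0.0, 0.006], [0.006, 0.005, -1.0]]
force: [-1.4, 0.9, 1.0]
width: 0.0515
gripper_force: 0.0
clock: 24.55
eef_pos: [0.4655, 0.2861, 0.2045]
orientation: [[0.003, 1.0, 0.0], [1.0, -0.003, 0.003], [0.003, 0.0, -1.0]]
force: [-0.1, 0.6, 0.5]
width: 0.0512
gripper_force: 0.0
clock: 25.13
eef_pos: [0.4128, 0.3807, 0.2042]
orientation: [[0.007, 1.0, 0.001], [1.0, -0.007, -0.001], [-0.001, 0.001, -1.0]]
force: [0.5, -0.0, -0.7]
width: 0.0515
gripper_force: 0.0
25.1333 [0.4128 0.3807 0.2042] [0.0069 1.     0.0005] 0.05146058327180639
cam [0.4131 0.4494 0.3461] [-0.0033 -0.2651 -0.9642]
thick_green_roll 0.79 [0.4494 0.4036] [362.5341 158.9732] 0.9976621193393727
```

```bash
python3 -m creep '[[0.23,-0.07,0.3,0],[0.23,-0.07,0.6,0],[0.23,-0.07,0.9,0],[0.23,-0.07,1,0],[0.23,-0.07,1,0],[0.23,-0.07,1,0]]' 0.6;  python3 look.py w13.png thick_green_roll@0
```

```text
clock: 25.73
eef_pos: [0.4058, 0.4043, 0.1048]
orientation: [[0.007, 1.0, -0.0], [1.0, -0.007, -0.0], [-0.0, -0.0, -1.0]]
force: [0.9, 0.8, 0.7]
width: 0.0511
gripper_force: 0.0
25.7333 [0.4058 0.4043 0.1048] [ 0.007   1.     -0.0001] 0.05108187374986525
cam [0.4061 0.473  0.2467] [-0.0039 -0.2647 -0.9643]
thick_green_roll 0.57 [0.4494 0.4044] [388.7207 211.3443] 0.986404377793938
```

```bash
python3 -m creep '[[0,0,0.3,0],[0,0,0.6,0],[0,0,0.9,0],[0,0,0.97,0],[0,0,0.97,0],[0,0,0.97,0]]' 0.6; python3 -m creep '[[0,0,0,0],[0,0,0,0],[0,0,0,0],[0,0,0,0],[0,0,0,0]]' 0; python3 -m creep '[[0,0,-0.2,0],[0,0,-0.5,0],[0,0,-0.8,0],[0,0,-1,0],[0,0,-1,0]]'; python3 -m creep '[[0,0.1,-0.4,0],[0,0.3,-0.8,0],[0,0.5,-0.9,0],[0,0.55,-0.9,0],[0,0.55,-0.9,0]]'
```

```text
clock: 26.33
eef_pos: [0.4057, 0.4053, 0.0088]
orientation: [[0.006, 1.0, 0.001], [1.0, -0.006, 0.001], [0.001, 0.001, -1.0]]
force: [-0.3, -0.5, 0.9]
width: 0.0514
gripper_force: 0.0
clock: 26.75
eef_pos: [0.4059, 0.4053, 0.0093]
orientation: [[0.006, 1.0, 0.002], [1.0, -0.006, 0.002], [0.002, 0.002, -1.0]]
force: [-0.3, -1.1, 11.0]
width: 0.02
gripper_force: 60.2
clock: 27.17
eef_pos: [0.4066, 0.4065, 0.1124]
orientation: [[0.006, 1.0, 0.005], [1.0, -0.006, 0.006], [0.006, 0.005, -1.0]]
force: [-0.0, 0.4, -0.6]
width: 0.02
gripper_force: 61.0
clock: 27.58
eef_pos: [0.462, 0.4035, 0.1977]
orientation: [[0.009, 1.0, 0.002], [1.0, -0.009, 0.001], [0.001, 0.002, -1.0]]
force: [-0.6, 0.2, -0.7]
width: 0.02
gripper_force: 61.0
```

```bash
python3 -m creep '[[-0.4,0,0,0],[-0.8,0,0,0],[-1,0,0,0]]'; python3 -m creep '[[-0.4,0,0,0],[-0.8,0,0,0],[-1,0,0,0]]'; python3 -m creep '[[-0.4,0.02,0,0],[-0.8,0.02,0,0],[-1,0.02,0,0],[-1,0.02,0,0]]'; python3 -m creep '[[-0.2,0,0.2,0],[-0.2,0,0.4,0],[-0.2,0,0.4,0],[-0.2,0,0.4,0]]'; python3 look.py w14.png thick_green_roll@0.148 blue_roll@0.034
```

```text
clock: 27.83
eef_pos: [0.4576, 0.2991, 0.1953]
orientation: [[0.007, 1.0, -0.003], [1.0, -0.007, -0.005], [-0.005, -0.003, -1.0]]
force: [0.3, -1.1, -2.6]
width: 0.0202
gripper_force: 61.1
clock: 28.08
eef_pos: [0.4566, 0.1989, 0.1955]
orientation: [[0.008, 1.0, -0.004], [1.0, -0.008, -0.004], [-0.004, -0.004, -1.0]]
force: [-0.0, -0.6, -2.6]
width: 0.0197
gripper_force: 61.1
clock: 28.42
eef_pos: [0.4582, 0.0987, 0.1957]
orientation: [[0.012, 1.0, -0.004], [1.0, -0.012, -0.004], [-0.004, -0.004, -1.0]]
force: [0.5, 0.6, -2.1]
width: 0.0192
gripper_force: 61.1
clock: 28.75
eef_pos: [0.4585, 0.085, 0.1564]
orientation: [[0.004, 1.0, -0.004], [1.0, -0.004, 0.0], [0.0, -0.004, -1.0]]
force: [0.5, 0.8, -0.7]
width: 0.02
gripper_force: 61.1
28.75 [0.4585 0.085  0.1564] [ 0.0044  1.     -0.0036] 0.019969577253214264
cam [0.4592 0.1537 0.2983] [-0.0066 -0.2644 -0.9644]
thick_green_roll 0.74 [0.5012 0.0933] [434.3209 256.2921] 0.8092346383219492
blue_roll 0.98 [0.5293 0.056 ] [420.2319 243.7727] 0.34353370276606415
blue_roll 0.44 [0.5137 0.0694] [400.4265 227.2834] 0.06927652893351326
```

```bash
python3 -m creep '[[-0.03,0.055,0.2,0],[-0.03,0.055,0.4,0],[-0.03,0.055,0.6,0],[-0.03,0.055,0.7,0],[-0.03,0.055,0.73,0],[-0.03,0.055,0.73,0],[-0.03,0.055,0.73,0]]'
```

```text
clock: 29.48
eef_pos: [0.4662, 0.0817, 0.0851]
orientation: [[0.005, 1.0, 0.001], [1.0, -0.005, 0.0], [0.0, 0.001, -1.0]]
force: [0.4, -0.2, -1.3]
width: 0.0198
gripper_force: 61.1
```

```bash
python3 -m creep '[[0,-0.02,0.02,0],[0,-0.02,0.04,0],[0,-0.02,0.055,0],[0,-0.02,0.055,0],[0,-0.02,0.055,0]]'; python3 -m creep '[[0,0,0,0],[0,0,0,0],[0,0,0,0],[0,0,0,0]]' 0.5; python3 -m creep '[[0,0,-0.3,0],[0,0,-0.6,0],[0,0,-0.9,0],[0,0,-1,0],[0,0,-1,0],[0,0,-1,0]]';python3 look.py w15.png thick_green_roll@0.07 blue_roll@0.034;python3 - <<'E'
from h import *
for n in('wrist','top','scene'):
    d=cam(n)
    for t in('left_tab','right_tab','hinge_pin'):
        print(n,t,[(round(r['p'],2),np.round(r['point']),atz(d,r['point'],.045 if 'h' in t[:1] else .07).round(4)) for r in pinpoint(n,t)[:2]])
E
```

```text
clock: 29.9
eef_pos: [0.4638, 0.0812, 0.0791]
orientation: [[0.006, 1.0, 0.001], [1.0, -0.006, -0.0], [-0.0, 0.001, -1.0]]
force: [-0.7, 0.3, 3.9]
width: 0.02
gripper_force: 61.6
clock: 30.23
eef_pos: [0.4637, 0.0812, 0.0788]
orientation: [[0.006, 1.0, 0.0], [1.0, -0.006, 0.0], [0.0, 0.0, -1.0]]
force: [-0.1, 0.4, 0.1]
width: 0.0427
gripper_force: 0.0
clock: 30.73
eef_pos: [0.4638, 0.0809, 0.1788]
orientation: [[0.006, 1.0, 0.001], [1.0, -0.006, -0.0], [-0.0, 0.001, -1.0]]
force: [-0.1, -0.2, -1.1]
width: 0.0427
gripper_force: 0.0
30.7333 [0.4638 0.0809 0.1788] [0.0065 1.     0.001 ] 0.042655739969606796
cam [0.464  0.1496 0.3207] [-0.0027 -0.2646 -0.9644]
blue_roll 0.93 [0.5136 0.0716] [387.1953 210.5319] 0.31901657825427504
wrist left_tab [(0.92, array([350.,  54.]), array([0.4815, 0.186 , 0.07  ]))]
wrist right_tab [(0.6, array([356., 350.]), array([ 0.4903, -0.0469,  0.07  ]))]
wrist hinge_pin []
top left_tab [(0.45, array([279., 166.]), array([0.5722, 0.0688, 0.07  ]))]
top right_tab [(0.69, array([312., 189.]), array([ 0.49  , -0.0545,  0.07  ]))]
top hinge_pin [(0.71, array([277., 167.]), array([0.5768, 0.0769, 0.045 ]))]
scene left_tab [(0.67, array([282., 178.]), array([0.4655, 0.1598, 0.07  ]))]
scene right_tab [(0.71, array([246., 192.]), array([0.2805, 0.1932, 0.07  ])), (0.31, array([282., 176.]), array([0.4791, 0.176 , 0.07  ]))]
scene hinge_pin [(0.82, array([312., 178.]), array([0.587 , 0.0811, 0.045 ]))]
```

```bash
python3 -m creep '[[0.2,0,0,0.16],[0.4,0.05,0,0.32],[0.7,0.1,0,0.48],[0.7,0.1,0,0.64],[0.7,0.1,0,0.8],[0.7,0.1,0,0.96],[0.7,0.1,0,1]]' 0; python3 -m creep '[[0.2,-0.2,0,0.16],[0.4,-0.4,0,0.32],[0.7,-0.55,0,0.48],[0.75,-0.55,0,0.64],[0.75,-0.55,0,0.8],[0.75,-0.55,0,0.96],[0.75,-0.55,0,1],[0.75,-0.55,0,1]]'
python3 - <<'E'
from h import *
np.set_printoptions(precision=4,suppress=True)
s=telemetry.read_state();print(s['eef_pos'],s['joints'],s['orientation'])
d=cam('top')
for n,lo,hi in(('green',(35,80,60),(50,255,255)),('blue',(90,100,60),(115,255,255))):
    m=cv2.inRange(cv2.cvtColor(d['frame'],cv2.COLOR_RGB2HSV),lo,hi); m[:,:230]=0;m[:,330:]=0;m[215:]=0
    if m.sum(): print(n,(m>0).sum(),fitcyl(d,m>0,.056,.03,.07))
for r in outline_of('top','thick_green_roll')[:3]: print(fitcyl(d,r['pixels'],.056,.03,.07))
E
```

```text
clock: 32.07
eef_pos: [0.474, 0.1514, 0.1788]
orientation: [[0.716, 0.698, 0.0], [0.698, -0.716, 0.0], [0.0, 0.0, -1.0]]
force: [0.3, 0.6, -0.4]
width: -0.0005
gripper_force: 0.0
clock: 32.73
eef_pos: [0.4886, 0.2432, 0.1787]
orientation: [[1.0, -0.007, -0.0], [-0.007, -1.0, -0.0], [-0.0, 0.0, -1.0]]
force: [-0.4, 0.7, -1.0]
width: 0.0
gripper_force: 0.0
[0.4886 0.2432 0.1787] [-0.4746  0.44   -0.106   1.8495  0.0599  0.8552 -2.1878] [[ 1.     -0.0072 -0.    ]
 [-0.0072 -1.     -0.0002]
 [-0.      0.0002 -1.    ]]
green 453 (array([0.5113, 0.0798]), array([274.7905, 182.051 ]), 0.9812689965847143)
blue 8 (array([0.5469, 0.0343]), array([287.6667, 172.3333]), 0.0006223525676638163)
(array([0.51  , 0.0799]), array([274.7427, 182.3989]), 0.9236677251962427)
```

```bash
python3 -m creep '[[0,0,0.3,0],[0,0,0.6,0],[0,0,0.9,0],[0,0,1,0],[0,0,1,0]]'; python3 -m creep '[[0,0,0.15,0],[0,0,0.24,0],[0,0,0.24,0]]'; python3 -m creep '[[0,0.12,0,0],[0,0.24,0,0],[-0.02,0.35,0,0],[-0.1,0.43,0,0],[-0.18,0.5,0,0],[-0.25,0.57,0,0],[-0.32,0.65,0,0],[-0.38,0.74,0,0],[-0.44,0.83,0,0],[-0.44,0.83,0,0]]'; python3 -m creep '[[-0.05,0.1,0,0],[-0.09,0.2,0,0],[-0.13,0.3,0,0],[-0.15,0.37,0,0],[-0.17,0.43,0,0],[-0.17,0.43,0,0],[-0.17,0.43,0,0]]'
python3 - <<'E'
from h import *
for n in('wrist','top'):
    d=cam(n)
    for t in('left_tab','right_tab'):
        print(n,t,[(round(r['p'],2),np.round(r['point']),atz(d,r['point'],.07).round(4)) for r in pinpoint(n,t)[:2]])
    m=cv2.inRange(cv2.cvtColor(d['frame'],cv2.COLOR_RGB2HSV),(0,150,90),(6,255,255))|cv2.inRange(cv2.cvtColor(d['frame'],cv2.COLOR_RGB2HSV),(174,150,90),(180,255,255))
    k,l,st,c=cv2.connectedComponentsWithStats(m)
    for i in range(1,k):
        if st[i,4]>5 : print(n,'red',st[i],atz(d,c[i],.085).round(3))
E
```

```text
clock: 33.25
eef_pos: [0.4874, 0.2421, 0.0767]
orientation: [[1.0, -0.005, -0.004], [-0.005, -1.0, -0.002], [-0.004, 0.002, -1.0]]
force: [-0.3, 0.1, 0.2]
width: -0.0001
gripper_force: 0.0
clock: 33.5
eef_pos: [0.4887, 0.2428, 0.0546]
orientation: [[1.0, -0.006, -0.001], [-0.006, -1.0, -0.0], [-0.001, 0.0, -1.0]]
force: [-0.2, 0.4, -0.4]
width: 0.0004
gripper_force: 0.0
clock: 34.33
eef_pos: [0.4426, 0.1576, 0.0548]
orientation: [[1.0, -0.008, -0.002], [-0.008, -1.0, -0.002], [-0.002, 0.002, -1.0]]
force: [-0.3, -0.1, 1.0]
width: -0.0001
gripper_force: 0.0
clock: 34.92
eef_pos: [0.4269, 0.1168, 0.0548]
orientation: [[1.0, -0.007, -0.0], [-0.007, -1.0, -0.0], [-0.0, 0.0, -1.0]]
force: [0.8, 0.1, -0.0]
width: 0.0001
gripper_force: 0.0
wrist left_tab [(0.56, array([371., 267.]), array([0.4326, 0.099 , 0.07  ]))]
wrist right_tab []
wrist red [ 356  253   33   48 1093] [0.437 0.1   0.085]
top left_tab []
top right_tab [(0.63, array([279., 185.]), array([0.5027, 0.0677, 0.07  ])), (0.54, array([311., 189.]), array([ 0.4896, -0.0508,  0.07  ]))]
top red [378 164   2  10  17] [ 0.561 -0.292 
[... 2759 characters left out ...]
4    0.085]
top red [488 358   3   6  13] [-0.095 -0.656  0.085]
top red [492 359   2   5   6] [-0.097 -0.667  0.085]
top red [443 363   2   6   6] [-0.113 -0.501  0.085]
top red [373 365   3   3   7] [-0.116 -0.268  0.085]
top red [406 365   3   5   8] [-0.119 -0.378  0.085]
top red [488 365   7  32  77] [-0.15  -0.66   0.085]
top red [296 368  80  32 715] [-0.193 -0.169  0.085]
top red [158 371  20  17 196] [-0.165  0.43   0.085]
top red [444 374   5   6  12] [-0.148 -0.508  0.085]
top red [269 387   5  10  21] [-0.204  0.076  0.085]
top red [277 387   2   4   6] [-0.191  0.056  0.085]
top red [294 390   4   4   7] [-0.201 -0.006  0.085]
top red [463 390   2   5   6] [-0.197 -0.566  0.085]
```

```bash
python3 -m creep '[[0,-0.1,-0.05,0],[0,-0.15,-0.4,0],[0,-0.15,-0.8,0],[0,-0.15,-0.95,0],[0,-0.15,-0.95,0]]'; python3 -m creep '[[0.15,0.4,0,0],[0.25,0.8,0,0],[0.35,1,0,0]]'; python3 -m creep '[[0.15,0.4,0,0],[0.25,0.8,0,0],[0.33,1,0,0],[0.33,1,0,0]]'; python3 -m creep '[[0,0.37,0,0],[0,0.37,0,0],[0,0.37,0.3,0],[0,0.37,0.6,0],[0,0.37,0.95,0],[0,0.37,0.95,0],[0,0.37,0.95,0]]'
python3 - <<'E'
from h import *
for n in('wrist','top'):
    d=cam(n)
    for t in('left_tab','right_tab'):
        print(n,t,[(round(r['p'],2),np.round(r['point']),atz(d,r['point'],.07).round(4)) for r in pinpoint(n,t)[:2]])
E
```

```text
clock: 35.63
eef_pos: [0.4289, 0.1342, 0.1537]
orientation: [[1.0, -0.005, 0.006], [-0.005, -1.0, 0.003], [0.006, -0.003, -1.0]]
force: [0.1, 0.4, -0.7]
width: 0.0001
gripper_force: 0.0
clock: 35.88
eef_pos: [0.4613, 0.0289, 0.1497]
orientation: [[1.0, -0.007, -0.001], [-0.007, -1.0, -0.002], [-0.001, 0.002, -1.0]]
force: [0.6, -0.2, -0.7]
width: 0.0002
gripper_force: 0.0
clock: 36.22
eef_pos: [0.495, -0.0731, 0.1494]
orientation: [[1.0, -0.013, 0.0], [-0.013, -1.0, -0.002], [0.0, 0.002, -1.0]]
force: [0.1, -0.4, -0.4]
width: 0.0001
gripper_force: 0.0
clock: 36.8
eef_pos: [0.4924, -0.1037, 0.0538]
orientation: [[1.0, -0.005, -0.005], [-0.005, -1.0, 0.001], [-0.005, -0.001, -1.0]]
force: [0.7, -0.2, 0.6]
width: 0.0001
gripper_force: 0.0
wrist left_tab []
wrist right_tab [(0.72, array([188., 288.]), array([ 0.4898, -0.0475,  0.07  ]))]
top left_tab [(0.48, array([268., 205.]), array([0.4304, 0.1041, 0.07  ]))]
top right_tab []
```

```bash
python3 -m creep '[[0.03,-0.2,0,0],[0.06,-0.35,0,0],[0.06,-0.42,0,0],[0,-0.5,0,0],[-0.06,-0.56,0,0],[-0.14,-0.63,0,0],[-0.21,-0.7,0,0],[-0.29,-0.77,0,0],[-0.34,-0.84,0,0],[-0.39,-0.91,0,0]]'; python3 -m creep '[[-0.09,-0.13,0,0],[-0.13,-0.2,0,0],[-0.165,-0.28,0,0],[-0.2,-0.36,0,0],[-0.225,-0.43,0,0],[-0.245,-0.5,0,0],[-0.26,-0.555,0,0],[-0.26,-0.555,0,0],[-0.26,-0.555,0,0]]'
python3 - <<'E'
from h import *
for n in('wrist','top'):
    d=cam(n)
    for t in('left_tab','right_tab'):
        print(n,t,[(round(r['p'],2),np.round(r['point']),atz(d,r['point'],.07).round(4)) for r in pinpoint(n,t)[:2]])
    if n=='wrist':
      m=cv2.inRange(cv2.cvtColor(d['frame'],cv2.COLOR_RGB2HSV),(0,150,90),(6,255,255))|cv2.inRange(cv2.cvtColor(d['frame'],cv2.COLOR_RGB2HSV),(174,150,90),(180,255,255))
      k,l,st,c=cv2.connectedComponentsWithStats(m)
      for i in range(1,k):
        if st[i,4]>50 : print(n,'red',st[i],atz(d,c[i],.085).round(3))
E
```

```text
clock: 37.93
eef_pos: [0.4524, -0.0158, 0.0554]
orientation: [[1.0, -0.008, -0.004], [-0.008, -1.0, -0.002], [-0.004, 0.002, -1.0]]
force: [-6.0, -6.0, 7.7]
width: -0.0002
gripper_force: 4.5
clock: 38.68
eef_pos: [0.43, 0.0425, 0.0548]
orientation: [[1.0, -0.005, 0.001], [-0.005, -1.0, 0.0], [0.001, -0.0, -1.0]]
force: [-0.5, 0.0, 0.9]
width: -0.0001
gripper_force: 0.1
wrist left_tab []
wrist right_tab [(0.74, array([253., 280.]), array([0.43  , 0.0727, 0.07  ]))]
wrist red [ 161  260   56   61 1569] [0.437 0.094 0.085]
wrist red [236 266  34  36 668] [0.438 0.069 0.085]
top left_tab []
top right_tab []
```

```bash
python3 -m creep '[[0,0.1,0,0],[0,0.15,-0.3,0],[0,0.15,-0.7,0],[0,0.15,-0.95,0],[0,0.15,-0.95,0]]'; python3 -m creep '[[0,-0.3,0,0],[-0.05,-0.56,0,0],[-0.06,-0.56,0,0],[-0.06,-0.56,0,0],[-0.06,-0.56,0,0],[-0.06,-0.56,0,0]]' 1; python3 -m creep '[[0,0,0.3,0],[0,0,0.6,0],[0,0,0.9,0],[0,0,0.95,0],[0,0,0.95,0],[0,0,0.95,0]]'
python3 - <<'E'
from h import *
d=cam('wrist');print(telemetry.read_state()['eef_pos'],telemetry.read_state()['width'])
h=cv2.cvtColor(d['frame'],cv2.COLOR_RGB2HSV)
m=cv2.inRange(h,(0,150,90),(6,255,255))|cv2.inRange(h,(174,150,90),(180,255,255))
k,l,st,c=cv2.connectedComponentsWithStats(m)
for i in range(1,k):
    if st[i,4]>50 : print('red',st[i],atz(d,c[i],.085).round(3))
E
```

```text
clock: 39.4
eef_pos: [0.4318, 0.0259, 0.154]
orientation: [[1.0, -0.007, 0.007], [-0.007, -1.0, 0.001], [0.007, -0.001, -1.0]]
force: [1.2, -1.1, -0.4]
width: -0.0003
gripper_force: 0.0
clock: 39.9
eef_pos: [0.4237, 0.0815, 0.1495]
orientation: [[1.0, -0.007, -0.001], [-0.007, -1.0, -0.001], [-0.001, 0.001, -1.0]]
force: [-0.1, -0.2, 0.1]
width: 0.0724
gripper_force: 0.0
clock: 40.4
eef_pos: [0.424, 0.0822, 0.0553]
orientation: [[1.0, -0.007, -0.001], [-0.007, -1.0, -0.0], [-0.001, 0.0, -1.0]]
force: [0.8, -0.2, 0.0]
width: 0.0855
gripper_force: 0.0
[0.42449671 0.08254766 0.0558807 ] 0.0852900842638357
red [271 238  27  67 972] [0.434 0.098 0.085]
red [ 340  240   24   70 1122] [0.433 0.073 0.085]
```

```bash
python3 -m creep '[[0,0,0,0],[0,0,0,0],[0,0,0,0],[0,0,0,0],[0,0,0,0],[0,0,0,0]]' 0
python3 - <<'E'
from h import *
d=cam('wrist');print(telemetry.read_state()['eef_pos'],telemetry.read_state()['width'])
h=cv2.cvtColor(d['frame'],cv2.COLOR_RGB2HSV)
m=cv2.inRange(h,(0,150,90),(6,255,255))|cv2.inRange(h,(174,150,90),(180,255,255))
k,l,st,c=cv2.connectedComponentsWithStats(m)
for i in range(1,k):
    if st[i,4]>50 : print('red',st[i],atz(d,c[i],.085).round(3))
E
```

```text
clock: 40.95
eef_pos: [0.4238, 0.0828, 0.055]
orientation: [[1.0, -0.006, 0.0], [-0.006, -1.0, 0.0], [0.0, -0.0, -1.0]]
force: [-0.2, -8.7, 4.7]
width: 0.0125
gripper_force: 8.3
[0.42381865 0.08254674 0.05515204] 0.009253904418561457
red [305 241  18  68 907] [0.432 0.088 0.085]
red [ 324  241   19   69 1016] [0.433 0.081 0.085]
```

```bash
python3 -m creep '[[0,0,0,0],[0,0,0,0],[0,0,0,0],[0,0,0,0]]' 0;  python3 -m creep '[[0,0,0,0],[0,0,0,0],[0,0,0,0],[0,0,0,0]]' 0.6; python3 -m creep '[[0,0,-0.3,0],[0,0,-0.6,0],[0,0,-0.9,0],[0,0,-1,0],[0,0,-1,0],[0,0,-1,0]]'
python3 - <<'E'
from h import *
np.set_printoptions(precision=4,suppress=True)
d=cam('wrist');save(d,'w20.png')
h=cv2.cvtColor(d['frame'],cv2.COLOR_RGB2HSV)
m=cv2.inRange(h,(0,150,90),(6,255,255))|cv2.inRange(h,(174,150,90),(180,255,255))
k,l,st,c=cv2.connectedComponentsWithStats(m)
for i in range(1,k):
    if st[i,4]>50 : print('red',st[i],atz(d,c[i],.085).round(3), atz(d,[st[i,0],st[i,1]+3],.09).round(4),atz(d,[st[i,0]+st[i,2],st[i,1]+3],.09).round(4))
print([ (round(r['p'],2),fitcyl(d,r['pixels'],.056,.03,.07)) for r in outline_of('wrist','thick_green_roll')[:2]])
T=cam('top'); g=cv2.cvtColor(T['frame'],cv2.COLOR_RGB2HSV); g=cv2.inRange(g,(35,80,60),(50,255,255)); g[:,:230]=0;g[:,330:]=0;g[215:]=0
print(fitcyl(T,g>0,.056,.03,.07))
E
```

```text
clock: 41.33
eef_pos: [0.4238, 0.0826, 0.0552]
orientation: [[1.0, -0.007, 0.0], [-0.007, -1.0, -0.0], [0.0, 0.0, -1.0]]
force: [-2.2, -1.5, 8.6]
width: 0.0099
gripper_force: 59.3
clock: 41.67
eef_pos: [0.4238, 0.0829, 0.0547]
orientation: [[1.0, -0.006, -0.0], [-0.006, -1.0, 0.0], [-0.0, -0.0, -1.0]]
force: [-0.1, -0.6, -0.7]
width: 0.0512
gripper_force: 0.0
clock: 42.17
eef_pos: [0.424, 0.0829, 0.155]
orientation: [[1.0, -0.006, 0.001], [-0.006, -1.0, 0.0], [0.001, -0.0, -1.0]]
force: [0.2, 0.3, 0.1]
width: 0.0515
gripper_force: 0.0
red [313 180  21  44 313] [0.434 0.084 0.085] [0.4477 0.0903 0.09  ] [0.4477 0.0774 0.09  ]
red [   0  341   48   42 1076] [0.315 0.304 0.085] [0.3337 0.312  0.09  ] [0.3335 0.2782 0.09  ]
[(0.86, (array([0.5006, 0.0813]), array([327.7362,  82.9352]), 0.9021416894372558))]
(array([0.5168, 0.0617]), array([279.8704, 180.5484]), 0.5988856176066749)
```

Run:
```python
from h import *
np.set_printoptions(precision=4,suppress=True)
d=cam('wrist'); g=cv2.inRange(cv2.cvtColor(d['frame'],cv2.COLOR_RGB2HSV),(35,80,60),(50,255,255))
ys,xs=np.where(g); c=cv2.convexHull(np.c_[xs,ys]).reshape(-1,2); c=c[c[:,1]>4]
P=np.array([atz(d,p,.10)[:2] for p in c])
s=least_squares(lambda q:np.hypot(*(P-q).T)-.056,[.507,.08],loss='soft_l1',f_scale=.001); print(s.x,abs(s.fun).mean(),len(c))
st=telemetry.read_state();print(st['clock'],st['force'],st['eef_pos'])
```

```text
[0.5078 0.0816] 0.0009349869288519456 43
42.3667 [-0.2908 -0.1961 -0.3005] [0.4231 0.0827 0.1538]
```

```bash
python3 -c "
from bench import ticket
print(ticket.finish_job())"
```

```text
the job is handed in; nothing more can be done
None
```

The job is handed in at about 42 s of the 72 s. The thin green, blue and thick green rolls are stacked on the plate in that order, each measured within about 3 mm of its centre. Both shells are shut with the red tabs together. The hand-in returned no verdict, and I had no picture views left after flattening the blue roll, so everything after that was checked only by measurements from the camera images.

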